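Find and stamp the high spot of a trolley wheel

ROBOT

A 6-joint arm with a two-finger parallel gripper is mounted at the origin on the work surface. World frame = base frame: x ahead of the robot, y to its left, z up, the work surface at z = 0. Lengths are in m, angles in rad, forces in N, time in s.
With the tool pointing down it reaches from about 0.35 to 0.975 m from the base axis. Payload 4.9 kg.
Tool frame: the origin (TCP) lies at the very end of the fingers, on their centre line; the grasp point (between the pads) lies 19 mm behind it; z points along the fingers, x is the direction in which the jaws open and shut, and the axes are right-handed (so a half turn about z gives the same grasp; the last joint's range is limited). The gripper opens to 85 mm and grips with 20 to 120 N. Pads are 22 mm wide; open, the fingers measure 114 mm over their backs; the gripper's body (76 mm by 85 mm) begins 54 mm behind the grasp point. The pads swing forward as they close: fully open they stand 13 mm farther back than shut.
Start: joints at [-0.119, 0.053, 1.613, -0, 1.476, -0.119], TCP at [0.625, 0, 0.231] pointing down, gripper open.
Joint ranges: [-3.01, 3.01], [-1.01, 2.22], [0.06, 2.58], [-1.02, 4.17], [0.09, 2.62], [-3.14, 3.14]. Speed limits (rad/s): [2.57, 2.57, 3.14, 3.14, 3.14, 3.14].

INTERFACE

Orientations are given as a unit quaternion [w, x, y, z].
In Python, from plant import manip, imaging gives the robot as it stands.
- The arm moves only by the shell command python3 -m pendant 'ROWS'. ROWS is JSON, a list that holds one entry, the list of rows, each a list of 7 numbers: the turn, a rotation vector about the world's x, y, z in units of pi rad (1.0 is pi rad), then the shift along the world's x, y, z in units of 250 mm (1.0 is 250 mm), then the opening, from 0 (shut) to 1 (fully open). In form: [[[ax, ay, az, tx, ty, tz, claw], ...]]. A call has 1 to 20 rows; each row shifts and turns the commanded pose from where the row before left it; what a row does not reach is not made up. A row lasts 1/8 s, in which the tool goes at most 62.5 mm and 10.7 degrees, less where a joint would pass 70% of its speed; a pose out of reach is approached as far as the arm can. A call with a number of a shift or a turn outside -1 to 1 is refused whole. A call with a gripper value outside its range is refused whole. The fingers move at their own pace and stop on an object; the grip force is fixed at half the most. Time passes only in rows, so rows that do not move let the fingers close. It gives the time, the measured TCP pose, the force and the opening at its end, in the units of the state.
- manip.state(): the state, without advancing time (a new reading comes with each control period).
- imaging.grab_frame(name): name is "scene" or "side" or "wrist"; returns a dict with "frame" (480x640x3 uint8, blue, green, red), "mtx" (3x3 intrinsics, pixels), "k1" (the pictures are not rectified: a ray, as slopes to the right and down, at radius r is drawn at 1 + k1 r^2 times it, then the intrinsics apply), "world_to_cam" (4x4, takes a point from world to camera coordinates). Camera axes: x right, y down, z forward; pixel columns grow to the right and rows downward; lengths in m; the calibration is good to about 2 mm. A picture is of the moment at which its call begins. There is no depth.
- manip.job_done(): hands the job in, once; it reports no verdict.
The state is a dict: "time": time; "joint_pos": joint angles; "joint_vel": joint speeds; "joint_efforts": joint torques, N m; "tool_pos": TCP position; "tool_rot": TCP orientation; "contact_force": force on the tool from outside, world axes, zero at the start; "ft_torque": the same for the moment, N m; "gripper_width": opening from 0.0 (shut) to 1.0 (fully open).
Only numpy, scipy, OpenCV 4.12 (cv2) and the standard library are available. Lean on these libraries where they do the work, as an engineer would, in place of code of your own. Each camera call takes 0.05 s, during which the arm holds its last target. There are 200 camera calls.

TASK

The trolley wheel on the green run-out stand has its blue tyre off-centre. Slowly turn the wheel by its black crank knob while watching the orange gauge pointer, find the tyre's high spot (pointer at the furthest up-slope that it ever gets) and stop the wheel there. Let go of the knob, then press the red marking stamp fully down so that it marks the high spot, and let it spring back; do not stamp anywhere else on the tyre, leave the wheel at its high spot, and leave the other things on the bench where they are.

Things in the scene. Friction and masses are not known exactly. Their poses are not given: they have to be found in the camera images.
- stand: the green run-out stand, fixed to the table; where it stands and its yaw vary. Origin on the table right below the wheel's face centre. It reaches 155 mm to its +y side, 95 mm to -y, 170 mm to +x (away from the robot), 85 mm to -x. Its wheel head leans 30 degrees towards the robot's side
- spindle (a point): middle of the wheel's face, 140 mm above the table. z axis = the axle, out of the face, leaning 30 deg from vertical to the robot's side; x = up the slope of the face, towards gauge roller and stamp; y = level, across. Face: aluminium hub 110 mm across; the blue tyre round it (160 mm across, face 3 mm lower) is 6 mm off-centre, in an unknown direction. Only knob and stamp stand over 10 mm above the face
- wheel (a joint): turn of the wheel, rad, about spindle z (positive anticlockwise seen facing the wheel): at q the crank knob stands at angle q from spindle +x towards +y. Starts between -1 and 1, can be turned two full turns either way, and stays where it is left (stiff: about 2.5 N at the knob turns it). The value does not tell where the high spot is
- knob_mid (a point): centre of the black crank knob, a cylinder 26 mm across, 62 mm long, square to the wheel's face (axis along spindle z), 42 mm from the axle; this point is 39 mm above the face, the knob's free end 70 mm. It spins freely on its pin, so it can be held and led round a full circle without turning the hand
- gauge (a joint): swing of the orange gauge lever, rad; its roller is sprung against the tyre's rim directly up-slope of the axle. It grows as the tyre's high spot comes to the roller (pointer swings up-slope). In one turn of the wheel it runs smoothly, nearly as a sine wave, from about -0.17 (low spot) to +0.17 (high spot), one highest place per turn
- pointer_tip (a point): tip of the orange gauge pointer, 165 mm from its pivot, over the white scale plate with black ticks; 30 mm below the level of the wheel's face. It moves about 55 mm in all: furthest up-slope (+x of spindle) = high spot at the roller
- stamp (a joint): travel of the red marking stamp in m: 0 up, 0.008 fully down; a spring returns it (about 2 N to start it, 5.6 N fully down)
- stamp_top (a point): middle of the top of the red stamp button (44 mm across), 125 mm up-slope of the axle, 42 mm above the face's level, square to spindle z; pressed along spindle -z. Its steel arm (8 to 14 mm above face level) carries the rubber foot to the tyre's side next to the roller
- spare_wheel: loose spare wheel, blue with aluminium hub, 125 mm across, 40 mm high, lying to the right of the stand; origin under its centre. Bystander
- grease_jar: loose jar, 60 mm across, 85 mm high, left of the stand; origin under its centre. Bystander
- housing_a: loose blue plastic housing with copper inside, 160 x 125 x 34 mm; origin under its centre. Bystander
- housing_b: as housing_a. Bystander
- housing_c: as housing_a. Bystander
- spanner: loose spanner 180 mm long, lying. Bystander
- driver: loose screwdriver 190 mm long, lying. Bystander

How it is judged:
On the way, in this order (a step that is already met when the one before it is completed fails the run):
1. the wheel stands still with its high spot at the gauge roller, the stamp up (value of joint gauge above 0.153 rad and velocity of joint wheel between -0.1 and 0.1 rad/s and value of joint stamp below 0.002 m), for 0.3 s.
2. with the high spot there and the crank knob let go, the stamp is pressed fully down (value of joint stamp above 0.0068 m and value of joint gauge above 0.153 rad and contact force between the fingers and wheel below 0.5 N), for 0.05 s.
At the end, for the whole second after the job is handed in: the wheel is at rest within about 20 degrees of its high spot (gauge above 0.153 rad, of a peak of about 0.167), and the stamp has sprung back to within 2 mm of its top (value of joint gauge above 0.153 rad and velocity of joint wheel between -0.05 and 0.05 rad/s and value of joint stamp below 0.002 m); the robot touches nothing.
It fails at once if the stamp is pressed while the high spot is not at the roller (gauge below 0.15 rad with the stamp more than 6 mm down) (value of joint stamp above 0.006 m and value of joint gauge below 0.15 rad).
It fails at once if the wheel is spun faster than 4 rad/s (velocity of joint wheel above 4 rad/s or velocity of joint wheel below -4 rad/s).
It fails at once if a bystander is shifted by more than 30 mm (distance of any of spare_wheel, grease_jar, housing_a, housing_b, housing_c, spanner, driver from where it was at the start of the episode above 0.03 m).
It also fails if it takes over 64 s, if anything falls off the work surface, if the arm or the gripper's body presses on something with over 40 N, if the wrist force passes 120 N, or if a joint passes its speed limit or range.

## Working session

There is one attempt and no reset: what is moved stays moved. The work goes in short steps, Python scripts to look and compute and a shell command to move; the robot and the scene stay as the last step left them, time stands still between calls to the robot, and variables do not carry over. Pictures are saved under pics/ and viewed, about 8 in all and at most 12, crops included, and the job is handed in when it is done.

```bash
ls; mkdir -p pics; python3 - <<'E'
from plant import manip, imaging
import cv2, numpy as np
fs=[]
for n in("scene","side"):
    d=imaging.grab_frame(n); cv2.imwrite(f"pics/{n}0.png",d["frame"]); np.savez(f"pics/{n}0.npz",**d)
    print(n,d["k1"],d["mtx"].tolist(),np.round(d["world_to_cam"],3).tolist())
print(manip.state())
E
```

```text
pics
scene -0.22020540501072158 [[617.8832790404381, 0.0, 323.4522897942028], [0.0, 617.8832790404381, 243.21650943716722], [0.0, 0.0, 1.0]] [[-0.748, 0.664, -0.015, 0.401], [0.511, 0.561, -0.652, -0.158], [-0.424, -0.495, -0.758, 1.895], [0.0, 0.0, 0.0, 1.0]]
side -0.058077235936135244 [[450.20141396164684, 0.0, 321.62086193883187], [0.0, 450.20141396164684, 244.9349110388208], [0.0, 0.0, 1.0]] [[-0.937, -0.348, 0.011, 0.486], [-0.183, 0.467, -0.865, 0.216], [0.296, -0.813, -0.501, 1.36], [0.0, 0.0, 0.0, 1.0]]
{'time': 0.1, 'joint_pos': array([-1.19005770e-01,  5.33190255e-02,  1.61412798e+00,  6.93586330e-06,
        1.47600257e+00, -1.18996537e-01]), 'joint_vel': array([ 0.0014763 , -0.00059572, -0.00332924, -0.00158278, -0.0021478 ,
        0.00039215]), 'joint_efforts': array([ 6.14647306e-04, -3.94903493e+01, -3.71363103e+01, -4.52310599e-05,
        3.99340541e-03, -4.17574097e-05]), 'tool_pos': array([6.24448251e-01, 6.47265231e-05, 2.30185634e-01]), 'tool_rot': array([-1.13654822e-04,  9.99999569e-01, -4.94773485e-06, -9.21483496e-04]), 'contact_force': array([-0.0498669 , -0.49124097,  0.46267677]), 'ft_torque': array([ 0.03689447, -0.03553248,  0.02607605]), 'gripper_width': 1.0011929614204431}
```

View pics/scene0.png

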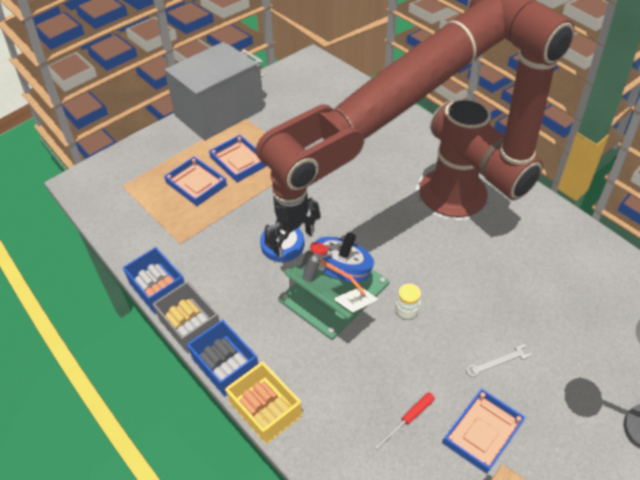

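View pics/side0.png

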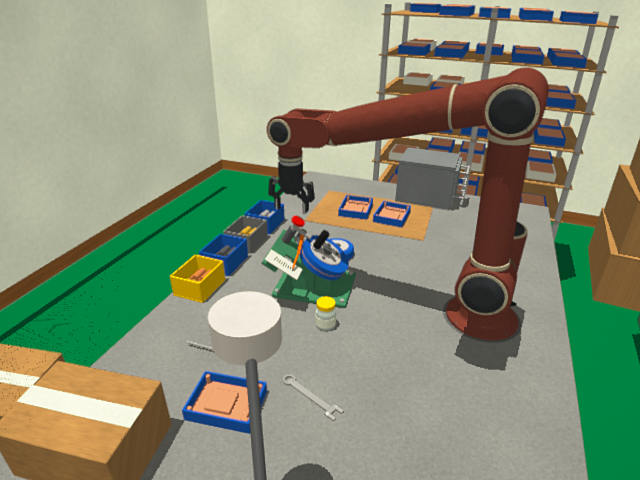

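The scene view shows the stand, with the red stamp near (319,249), the knob near (348,244) and the gauge pointer running to (363,294). In the side view the stamp is near (298,221) and the knob near (320,240). I'll zoom in and triangulate.

```bash
cat > h.py <<'E'
import cv2, numpy as np
from plant import imaging
def grab(n,name=None):
    d=imaging.grab_frame(n)
    if name: cv2.imwrite(f"pics/{name}.png",d["frame"]); np.savez(f"pics/{name}.npz",**d)
    return d
def ray(d,uv):
    k=float(d["k1"]); m=d["mtx"]; T=d["world_to_cam"]
    s=cv2.undistortPoints(np.array([[uv]],float),m,np.array([k,0,0,0,0.]))[0,0]
    R=T[:3,:3]; o=-R.T@T[:3,3]; v=R.T@np.array([*s,1]); return o,v/np.linalg.norm(v)
def tri(d1,p1,d2,p2):
    (a,u),(b,v)=ray(d1,p1),ray(d2,p2)
    s=np.linalg.lstsq(np.c_[u,-v],b-a,rcond=None)[0]
    P,Q=a+s[0]*u,b+s[1]*v; return (P+Q)/2,np.linalg.norm(P-Q)
def plane(d,uv,p0,n):
    o,v=ray(d,uv); return o+v*(np.dot(p0-o,n)/np.dot(v,n))
def proj(d,P):
    c=d["world_to_cam"][:3,:3]@P+d["world_to_cam"][:3,3]; x=c[:2]/c[2]; x=x*(1+float(d["k1"])*(x@x))
    return d["mtx"][:2,:2]@x+d["mtx"][:2,2]
E
python3 - <<'E'
import cv2,numpy as np
a=cv2.imread("pics/scene0.png")[220:340,250:390]; b=cv2.imread("pics/side0.png")[205:310,260:360]
f=lambda i,s:cv2.resize(i,None,fx=s,fy=s,interpolation=cv2.INTER_CUBIC)
A=f(a,4);B=f(b,2.4)
B=f(b,2.4); H=480
B=cv2.copyMakeBorder(B,0,H-B.shape[0],0,0,cv2.BORDER_CONSTANT)
cv2.imwrite("pics/crop0.png",np.hstack([A,B]))
for n,(y0,y1,x0,x1) in dict(scene=(235,275,300,335),side=(210,245,285,315)).items():
    im=cv2.imread(f"pics/{n}0.png").astype(int); m=(im[...,2]>150)&(im[...,1]<70)&(im[...,0]<70)
    ys,xs=np.nonzero(m[y0:y1,x0:x1]); print(n,xs.mean()+x0,ys.mean()+y0,len(xs),ys.min()+y0,ys.max()+y0)
E
```

```text
scene 317.86 248.64 50 243 253
side 297.4146341463415 220.59756097560975 82 216 239
```

View pics/crop0.png

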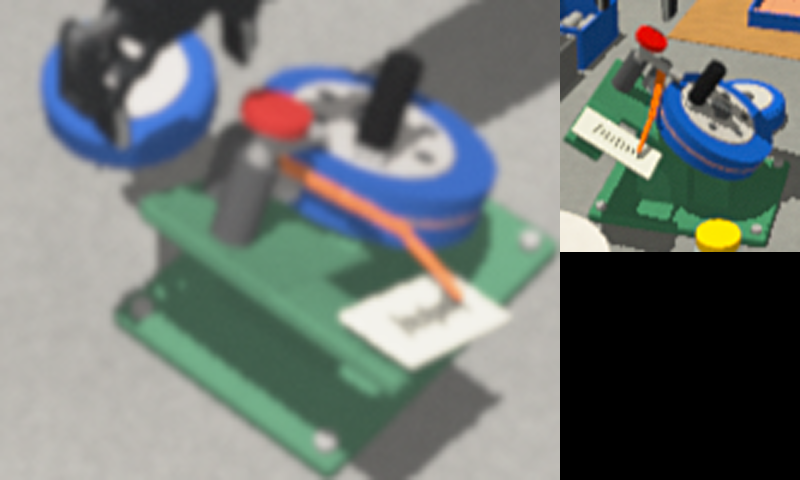

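```bash
python3 - <<'E'
from h import *
a=np.load("pics/scene0.npz"); b=np.load("pics/side0.npz")
pts=dict(stamp=((319,247),(298.3,220.4)),kend=((350.7,236),(323.7,234.6)),kbase=((344,255),(317.1,245)),tip=((364.5,294.5),(293.8,267.9)))
W={}
for n,(p,q) in pts.items():
    W[n],e=tri(a,p,b,q); print(n,W[n].round(4),round(e,4))
# expected: stamp z=.14+.125*sin30+.042*cos30
print("stamp z exp",.14+.0625+.042*.866)
best=[]
# yaw from stamp + knob end: solve spindle xy,yaw,q by least squares on pixels
from scipy.optimize import least_squares
def axes(yaw):
    # face leans to robot: up-slope dir horizontally = +x stand rotated by yaw
    c,s=np.cos(yaw),np.sin(yaw); h=np.array([c,s,0]); Z=np.array([0,0,1.])
    return np.cos(np.pi/6)*h+.5*Z, np.cross(Z,h), -.5*h+np.cos(np.pi/6)*Z
def model(p):
    x,y,yaw,q,g=p; X,Y,N=axes(yaw); S=np.array([x,y,.14])
    k=S+.042*(np.cos(q)*X+np.sin(q)*Y)
    return dict(stamp=S+.125*X+.042*N,kend=k+.070*N),S
def res(p):
    m,S=model(p); return np.concatenate([proj(d,m[n])-pts[n][i] for n in m for i,d in enumerate((a,b))])
for y0 in(-.5,0,.5):
  r=least_squares(res,[.55,.1,y0,0,0]); print(r.x.round(4),r.cost,res(r.x).round(1))
X,Y,N=axes(r.x[2]); S=model(r.x)[1]
for n in W: print(n,"in spindle",((W[n]-S)@np.c_[X,Y,N]).round(4))
E
```

```text
stamp [0.5821 0.0418 0.2358] 0.0003
kend [0.492  0.0552 0.2132] 0.0054
kbase [0.5156 0.0572 0.1692] 0.0039
tip [0.5476 0.1643 0.1428] 0.0038
stamp z exp 0.23887200000000003
[ 0.5024  0.076  -0.3801 -0.4983  0.    ] 2.8286015344255446 [ 0.  -0.1 -0.6 -0.8  1.   0.3  0.2 -1.9]
[ 0.5024  0.076  -0.3801 -0.4983  0.    ] 2.8286015344365105 [ 0.  -0.1 -0.6 -0.8  1.   0.3  0.2 -1.9]
[0.4963 0.0386 0.0574 0.4983 0.    ] 2.828601534566565 [ 0.  -0.1 -0.6 -0.8  1.   0.3  0.2 -1.9]
stamp in spindle [ 0.1222 -0.0017  0.04  ]
kend in spindle [0.0338 0.0168 0.0651]
kbase in spindle [0.0322 0.0175 0.0151]
tip in spindle [ 0.052   0.1225 -0.0268]
```

```bash
python3 - <<'E'
from h import *
a=np.load("pics/scene0.npz")
Z=np.array([0,0,1.])
for n,p,q,z in(("base",(281,299),(332,338),.01),("top",(286,270),(347,317),.13)):
    P,Q=[plane(a,t,np.array([0,0,z]),Z) for t in(p,q)]; d=Q-P; print(n,P.round(3),Q.round(3),"yaw",np.arctan2(-d[0],d[1]))
print("hub",plane(a,(343,252.5),np.array([0,0,.14]),Z).round(4))
E
```

```text
base [ 0.652 -0.038  0.01 ] [0.633 0.143 0.01 ] yaw 0.10552737563409806
top [ 0.635 -0.026  0.13 ] [0.618 0.179 0.13 ] yaw 0.08208448637598295
hub [0.4969 0.0339 0.14  ]
```

```bash
cat >> h.py <<'E'
from plant import manip
SP=np.array([.4965,.0380,.14]); YAW=.07
def axes(yaw=YAW):
    c,s=np.cos(yaw),np.sin(yaw); h=np.array([c,s,0]); Z=np.array([0,0,1.])
    return np.cos(np.pi/6)*h+.5*Z, np.cross(Z,h), -.5*h+np.cos(np.pi/6)*Z
def tcp(q,h=.052):
    X,Y,N=axes(); return SP+.042*(np.cos(q)*X+np.sin(q)*Y)+h*N-[0,0,.019]
E
python3 - <<'E'
from h import *
t=tcp(.5); print(t, (t-manip.state()["tool_pos"])/.25)
E
python3 -m pendant '[[[0,0,-0.059,0,0,0.2,1],[0,0,-0.059,-0.1,0.03,0.02,1],[0,0,-0.059,-0.1,0.03,0,1],[0,0,-0.059,-0.1,0.04,0,1],[0,0,-0.059,-0.1,0.04,0,1],[0,0,-0.059,-0.1,0.05,0,1],[0,0,-0.059,0,0.03,0,1],[0,0,-0.059,0,0,0,1],[0,0,0,0,0,0,1]]]'
```

```text
[0.50099751 0.05850065 0.18446255] [-0.49380296  0.23374368 -0.18289232]
time: 1.23
tool_pos: [0.4997, 0.0551, 0.2858]
tool_rot: [0.0, 0.738, -0.674, -0.0]
contact_force: [-0.2, 0.4, 0.1]
gripper_width: 1.0
```

```bash
python3 - <<'E'
from h import *
w=grab("wrist","wrist1")
for q in (.5,): 
    X,Y,N=axes(); K=SP+.042*(np.cos(q)*X+np.sin(q)*Y)+.07*N; print(proj(w,K),proj(w,SP),proj(w,SP+.125*X+.042*N))
E
```

```text
[316.74283455 264.57306587] [343.81247928 226.56731172] [361.76120903 100.29453083]
```

View pics/wrist1.png

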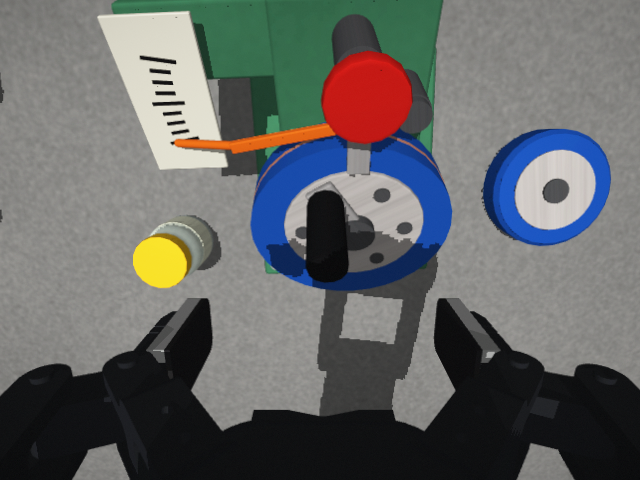

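```bash
python3 - <<'E'
from h import *
w=np.load("pics/wrist1.npz"); Z=np.array([0,0,1.])
f=w["frame"].astype(int)
m=((f[...,2]>150)&(f[...,1]<60)&(f[...,0]<60)).astype(np.uint8)
c=max(cv2.findContours(m,0,1)[0],key=cv2.contourArea); e=cv2.fitEllipse(c); print(e)
st=plane(w,e[0],np.array([0,0,.2389]),Z)
hb=plane(w,(358,232),np.array([0,0,.14]),Z)
d=st-hb; print(st.round(4),hb.round(4),np.hypot(*d[:2]),"exp .08725","yaw",np.arctan2(d[1],d[0]))
# hub ellipse (grey-white) 
m=((f.min(2)>120)&(f.max(2)-f.min(2)<40)).astype(np.uint8); m[:, :275]=0; m[:,440:]=0; m[:160]=0; m[280:]=0
ys,xs=np.nonzero(m); print("hub ext",xs.min(),xs.max(),ys.min(),ys.max())
k=plane(w,(328,264),np.array([0,0,.219]),Z); print("kend",k.round(4))
for yaw in(0.,.03,.07): 
    X,Y,N=axes(yaw); s=st-.125*X-.042*N; print(yaw,s.round(4),((k-s)@np.c_[X,Y,N]).round(4))
E
```

```text
((366.45416259765625, 97.11009216308594), (86.40396118164062, 92.26387786865234), 29.847028732299805)
[0.5852 0.0421 0.2389] [0.4931 0.0264 0.14  ] 0.09338417170386222 exp .08725 yaw 0.16903222745361376
hub ext 275 439 160 279
kend [0.493  0.0513 0.219 ]
0.0 [0.4979 0.0421 0.14  ] [0.0352 0.0092 0.0709]
0.03 [0.4979 0.0394 0.14  ] [0.0355 0.012  0.0707]
0.07 [0.4981 0.036  0.14  ] [0.036  0.0157 0.0704]
```

The wrist view shows the pointer at the lowest tick (178,143). The stamp centre is (366,97), the knob end (328,264) and the hub axle (358,232). I refined the pose to spindle ≈ (0.4985, 0.032) and yaw ≈ 0.12. Next I'll descend and grip the knob.

```bash
sed -i 's/^SP=.*/SP=np.array([.4985,.0317,.14]); YAW=.12/' h.py
python3 -m pendant '[[[0,0,0,0.008,-0.012,-0.15,1],[0,0,0,0,0,-0.15,1],[0,0,0,0,0,-0.107,1],[0,0,0,0,0,0,0],[0,0,0,0,0,0,0],[0,0,0,0,0,0,0],[0,0,0,0,0,0,0]]]'
python3 - <<'E'
from h import *
w=grab("wrist","wrist2"); 
s=grab("scene","scene2")
print(manip.state()["tool_pos"],manip.state()["contact_force"],manip.state()["gripper_width"])
f=w["frame"]; c=cv2.resize(s["frame"][220:340,250:390],None,fx=3,fy=3)
g=cv2.resize(f,(480,360)); cv2.imwrite("pics/v2.png",np.hstack([g[:, :380],c]))
E
```

```text
time: 2.15
tool_pos: [0.503, 0.0527, 0.1869]
tool_rot: [-0.002, 0.738, -0.675, 0.001]
contact_force: [-2.5, 1.5, 5.4]
gripper_width: 0.287
[0.50299703 0.05268508 0.18685349] [-1.36332307  3.60813934  6.30511367] 0.28248403824651114
```

View pics/v2.png

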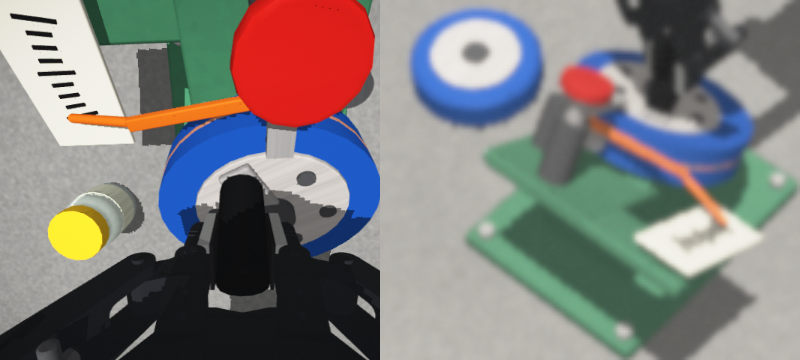

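The knob is held cleanly (opening 0.28, about 24 mm) and the pointer is still at the low end. Now I'll work out circle increments for turning the wheel.

```bash
cat >> h.py <<'E'
def wheel():
    X,Y,N=axes(); K=manip.state()["tool_pos"]+[0,0,.019]-SP; x,y,z=K@np.c_[X,Y,N]
    return np.arctan2(y,x),np.hypot(x,y),z
def look(name):
    w=grab("wrist",name); f=w["frame"].astype(int); X,Y,N=axes()
    m=((f[...,2]>200)&(abs(f[...,1]-120)<50)&(f[...,0]<80)).astype(np.uint8)
    c=max(cv2.findContours(m,0,1)[0],key=cv2.contourArea).reshape(-1,2)
    tip=c[c[:,0]<=c[:,0].min()+3].mean(0); P=(plane(w,tip,SP-.03*N,N)-SP)@np.c_[X,Y,N]
    q,r,h=wheel(); s=manip.state()
    print(name,"t",round(s["time"],2),"q %.3f r %.4f h %.4f"%(q,r,h),"tippx",tip,"tip",P.round(4),"F",s["contact_force"].round(1))
    return q,P[0]
def steps(q0,dq,n):
    X,Y,N=axes()
    for i in range(n):
        a,b=q0+i*dq,q0+(i+1)*dq; d=.042*((np.cos(b)-np.cos(a))*X+(np.sin(b)-np.sin(a))*Y)/.25
        print("[0,0,0,%.3f,%.3f,%.3f,0],"%tuple(d),end="" if (i+1)%6 else "\n")
    print()
E
python3 - <<'E'
from h import *
q,_=look("w3"); steps(q,.15,42)
E
```

```text
w3 t 2.3 q 0.480 r 0.0439 h 0.0536 tippx [ 92.09090909 156.90909091] tip [ 0.0604  0.13   -0.03  ] F [-1.8  3.9  6.7]
[0,0,0,-0.014,0.020,-0.007,0],[0,0,0,-0.016,0.017,-0.008,0],[0,0,0,-0.018,0.014,-0.009,0],[0,0,0,-0.020,0.011,-0.011,0],[0,0,0,-0.021,0.008,-0.012,0],[0,0,0,-0.022,0.004,-0.012,0],
[0,0,0,-0.022,0.000,-0.013,0],[0,0,0,-0.022,-0.003,-0.013,0],[0,0,0,-0.021,-0.007,-0.012,0],[0,0,0,-0.019,-0.011,-0.012,0],[0,0,0,-0.018,-0.014,-0.011,0],[0,0,0,-0.016,-0.017,-0.010,0],
[0,0,0,-0.013,-0.019,-0.009,0],[0,0,0,-0.010,-0.022,-0.007,0],[0,0,0,-0.007,-0.023,-0.006,0],[0,0,0,-0.004,-0.024,-0.004,0],[0,0,0,-0.001,-0.025,-0.002,0],[0,0,0,0.002,-0.025,-0.000,0],
[0,0,0,0.005,-0.025,0.001,0],[0,0,0,0.009,-0.023,0.003,0],[0,0,0,0.011,-0.022,0.005,0],[0,0,0,0.014,-0.020,0.007,0],[0,0,0,0.016,-0.017,0.008,0],[0,0,0,0.018,-0.014,0.010,0],
[0,0,0,0.020,-0.011,0.011,0],[0,0,0,0.021,-0.008,0.012,0],[0,0,0,0.022,-0.004,0.012,0],[0,0,0,0.022,-0.000,0.013,0],[0,0,0,0.021,0.004,0.013,0],[0,0,0,0.021,0.007,0.012,0],
[0,0,0,0.019,0.011,0.012,0],[0,0,0,0.018,0.014,0.011,0],[0,0,0,0.016,0.017,0.010,0],[0,0,0,0.013,0.020,0.009,0],[0,0,0,0.010,0.022,0.007,0],[0,0,0,0.007,0.023,0.006,0],
[0,0,0,0.004,0.025,0.004,0],[0,0,0,0.001,0.025,0.002,0],[0,0,0,-0.002,0.025,0.000,0],[0,0,0,-0.006,0.024,-0.002,0],[0,0,0,-0.009,0.023,-0.003,0],[0,0,0,-0.012,0.022,-0.005,0],
```

```bash
python3 -m pendant '[[[0,0,0,-0.014,0.020,-0.007,0],[0,0,0,-0.016,0.017,-0.008,0],[0,0,0,-0.018,0.014,-0.009,0],[0,0,0,-0.020,0.011,-0.011,0]]]'
python3 -c "
from h import *
look('w4')"
python3 -m pendant '[[[0,0,0,-0.021,0.008,-0.012,0],[0,0,0,-0.022,0.004,-0.012,0],[0,0,0,-0.022,0.000,-0.013,0],[0,0,0,-0.022,-0.003,-0.013,0]]]'
python3 -c "
from h import *
look('w5')"
```

```text
time: 2.8
tool_pos: [0.4868, 0.0669, 0.1786]
tool_rot: [-0.001, 0.738, -0.675, 0.003]
contact_force: [0.4, -3.1, 6.1]
gripper_width: 0.282
w4 t 2.85 q 1.049 r 0.0426 h 0.0536 tippx [111.09090909 127.09090909] tip [ 0.0592  0.1299 -0.03  ] F [-1.3 -0.7  6.3]
time: 3.35
tool_pos: [0.4655, 0.0691, 0.1665]
tool_rot: [-0.002, 0.738, -0.675, 0.003]
contact_force: [0.7, -2.8, 8.0]
gripper_width: 0.284
w5 t 3.4 q 1.642 r 0.0411 h 0.0536 tippx [88.08333333 55.5       ] tip [ 0.0664  0.1307 -0.03  ] F [-0.6 -3.9  8. ]
```

```bash
cat >> h.py <<'E'
def look2(name,d=None):
    X,Y,N=axes(); out=[]
    for n,(y0,y1,x0,x1),dr in(("scene",(240,310,310,385),(.6,.8)),("side",(230,285,270,330),(-.25,.97))):
        d=grab(n,name+n); f=d["frame"].astype(int)[y0:y1,x0:x1]
        m=(f[...,2]>170)&(f[...,2]-f[...,0]>80)&(f[...,2]-f[...,1]>50)&(f[...,1]>60)
        _,l,st,_=cv2.connectedComponentsWithStats(m.astype(np.uint8)); k=1+st[1:,4].argmax()
        ys,xs=np.nonzero(l==k); p=np.c_[xs+x0,ys+y0].astype(float); s=p@np.array(dr); tip=p[s>=s.max()-2].mean(0)
        out.append((tip.round(1),((plane(d,tip,SP-.03*N,N)-SP)@np.c_[X,Y,N]).round(4)[:2]))
    print(name,"q %.3f"%wheel()[0],out)
E
python3 -c "
from h import *
look2('x5')"
python3 -m pendant '[[[0,0,0,-0.021,-0.007,-0.012,0],[0,0,0,-0.019,-0.011,-0.012,0],[0,0,0,-0.018,-0.014,-0.011,0],[0,0,0,-0.016,-0.017,-0.010,0],[0,0,0,-0.013,-0.019,-0.009,0]]]'
python3 -c "
from h import *
look2('x6');look('w6')"
python3 -m pendant '[[[0,0,0,-0.010,-0.022,-0.007,0],[0,0,0,-0.007,-0.023,-0.006,0],[0,0,0,-0.004,-0.024,-0.004,0],[0,0,0,-0.001,-0.025,-0.002,0]]]'
python3 -c "
from h import *
look2('x7');look('w7')"
```

```text
x5 q 1.641 [(array([324.5, 250.9]), array([-0.0102, -0.054 ])), (array([290.2, 266. ]), array([0.0686, 0.124 ]))]
time: 4.12
tool_pos: [0.4442, 0.0529, 0.1531]
tool_rot: [-0.003, 0.738, -0.675, 0.003]
contact_force: [3.1, 1.6, 7.4]
gripper_width: 0.285
x6 q 2.400 [(array([359.6, 296.1]), array([0.08  , 0.1264])), (array([285.2, 263. ]), array([0.0857, 0.1248]))]
w6 t 4.28 q 2.400 r 0.0396 h 0.0535 tippx [ 82. 289.] tip [-0.1111  0.1913 -0.03  ] F [ 1.3 -1.9  6.4]
time: 4.78
tool_pos: [0.4378, 0.0301, 0.1479]
tool_rot: [-0.003, 0.738, -0.675, 0.001]
contact_force: [0.4, 5.1, 7.5]
gripper_width: 0.284
x7 q 3.025 [(array([324.6, 250.8]), array([-0.0111, -0.0544])), (array([280.8, 260.4]), array([0.1008, 0.1258]))]
w7 t 4.92 q 3.026 r 0.0393 h 0.0535 tippx [ 33. 282.] tip [-0.1122  0.1984 -0.03  ] F [0.  0.4 7.3]
```

```bash
sed -i 's/240,310,310,385/255,310,336,385/' h.py
python3 -m pendant '[[[0,0,0,0.002,-0.025,-0.000,0],[0,0,0,0.005,-0.025,0.001,0],[0,0,0,0.009,-0.023,0.003,0],[0,0,0,0.011,-0.022,0.005,0]]]'
python3 -c "
from h import *
look2('x8');print(wheel())"
python3 -m pendant '[[[0,0,0,0.014,-0.020,0.007,0],[0,0,0,0.016,-0.017,0.008,0],[0,0,0,0.018,-0.014,0.010,0]]]'
python3 -c "
from h import *
look2('x9');print(wheel())"
python3 -m pendant '[[[0,0,0,0.020,-0.011,0.011,0],[0,0,0,0.021,-0.008,0.012,0],[0,0,0,0.022,-0.004,0.012,0]]]'
python3 -c "
from h import *
look2('x10');print(wheel())"
python3 -m pendant '[[[0,0,0,0.022,-0.000,0.013,0],[0,0,0,0.021,0.004,0.013,0],[0,0,0,0.021,0.007,0.012,0]]]'
python3 -c "
from h import *
look2('x11');look('w11')"
```

```text
time: 5.42
tool_pos: [0.4434, 0.0069, 0.1495]
tool_rot: [-0.002, 0.738, -0.675, -0.001]
contact_force: [-3.1, 7.7, 8.0]
gripper_width: 0.286
x8 q -2.643 [(array([353. , 298.5]), array([0.1063, 0.1248])), (array([277.8, 257.4]), array([0.1128, 0.1214]))]
(np.float64(-2.6429414376212477), np.float64(0.04004988884500465), np.float64(0.05345560518146702))
time: 5.9
tool_pos: [0.454, -0.006, 0.1546]
tool_rot: [-0.0, 0.738, -0.675, -0.002]
contact_force: [-6.9, 6.1, 5.5]
gripper_width: 0.284
x9 q -2.209 [(array([352.2, 298.8]), array([0.1097, 0.1247])), (array([277., 257.]), array([0.1154, 0.1219]))]
(np.float64(-2.2091990720459136), np.float64(0.04100915331692777), np.float64(0.05345295226070339))
time: 6.38
tool_pos: [0.4686, -0.0131, 0.1625]
tool_rot: [0.002, 0.738, -0.675, -0.002]
contact_force: [-9.7, -0.8, 5.6]
gripper_width: 0.286
x10 q -1.770 [(array([352.3, 298.2]), array([0.1068, 0.1231])), (array([277.8, 257.4]), array([0.1128, 0.1214]))]
(np.float64(-1.7700018563125492), np.float64(0.04209117606679263), np.float64(0.053457255823734715))
time: 6.85
tool_pos: [0.4854, -0.0122, 0.1722]
tool_rot: [0.003, 0.738, -0.675, 0.0]
contact_force: [-5.4, -6.9, 2.8]
gripper_width: 0.285
x11 q -1.309 [(array([354.6, 298.1]), array([0.1009, 0.1257])), (array([279.8, 259.4]), array([0.1048, 0.1244]))]
w11 t 7.0 q -1.308 r 0.0432 h 0.0535 tippx [ 0.46153846 27.65384615] tip [ 0.0903  0.0754 -0.03  ] F [-3.3 -5.5  3.3]
```

```bash
python3 - <<'E'
from h import *
# q,r, side, scene(nan)
n=np.nan
D=np.array([[.480,.0439,n,n,.0604],[1.049,.0426,n,n,.0592],[1.642,.0411,.0686,n,.0664],[2.400,.0396,.0857,.08,n],[3.025,.0393,.1008,n,n],[-2.643,.04005,.1128,.1063,n],[-2.209,.0410,.1154,.1097,n],[-1.77,.0421,.1128,.1068,n],[-1.309,.0432,.1048,.1009,n]])
x,y=D[:,1]*np.cos(D[:,0]),D[:,1]*np.sin(D[:,0])
c=np.linalg.lstsq(np.c_[2*x,2*y,np.ones(9)],x*x+y*y,rcond=None)[0]; print("centre",c[:2],"R",np.sqrt(c[2]+c[0]**2+c[1]**2))
q=np.arctan2(y-c[1],x-c[0]); print(q.round(3))
# shared sine, per-camera offset
A=[];b=[]
for k in(2,3,4):
    for i in range(9):
        if np.isfinite(D[i,k]): A.append([np.cos(q[i]),np.sin(q[i]),k==2,k==3,k==4]);b.append(D[i,k])
s,*_=np.linalg.lstsq(np.array(A,float),np.array(b),rcond=None); print(s.round(4),"phase",np.arctan2(s[1],s[0]),"amp",np.hypot(s[0],s[1]),(np.array(A)@s-b).round(4))
for cols in([2],):
    i=np.isfinite(D[:,2]);s=np.linalg.lstsq(np.c_[np.cos(q[i]),np.sin(q[i]),np.ones(i.sum())],D[i,2],rcond=None)[0];print("side only",np.arctan2(s[1],s[0]),np.hypot(s[0],s[1]))
E
```

```text
centre [ 0.00256115 -0.00068538] R 0.04199218092965118
[ 0.523  1.11   1.702  2.429  3.016 -2.686 -2.268 -1.833 -1.364]
[-0.0165 -0.0218  0.0876  0.0821  0.0859] phase -2.2194592513984808 amp 0.02736465670848772 [-0.0004  0.0002  0.0005 -0.0007 -0.0004  0.0002  0.0008  0.0003  0.0002
 -0.0003  0.0006 -0.0009  0.0002 -0.0002 -0.    ]
side only -2.2323161125204027 0.027530489437572685
```

The fit gives radius 41.99 mm and amplitude 27.4 mm, both as specified. The high spot is at q ≈ -2.22, so I'll turn back to it.

```bash
cat >> h.py <<'E'
_X,_Y,_N=axes(); SP=SP+.00256*_X-.00069*_Y
E
python3 - <<'E'
from h import *
q=wheel()[0];print(q,SP); steps(q,(-2.22-q)/6,6)
E
```

```text
-1.362983153810048 [0.50078368 0.03128037 0.14128   ]
[0,0,0,-0.020,-0.006,-0.012,0],[0,0,0,-0.021,-0.002,-0.012,0],[0,0,0,-0.021,0.001,-0.012,0],[0,0,0,-0.021,0.004,-0.011,0],[0,0,0,-0.020,0.008,-0.011,0],[0,0,0,-0.019,0.011,-0.010,0],
```

```bash
python3 -m pendant '[[[0,0,0,-0.020,-0.006,-0.012,0],[0,0,0,-0.021,-0.002,-0.012,0],[0,0,0,-0.021,0.001,-0.012,0],[0,0,0,-0.021,0.004,-0.011,0],[0,0,0,-0.020,0.008,-0.011,0],[0,0,0,-0.019,0.011,-0.010,0],[0,0,0,0,0,0,0],[0,0,0,0,0,0,0],[0,0,0,0,0,0,0]]]'
python3 -c "
from h import *
look2('x12');print(wheel(),manip.state()['contact_force'])"
```

```text
time: 8.12
tool_pos: [0.4563, -0.0076, 0.1559]
tool_rot: [0.001, 0.738, -0.675, 0.002]
contact_force: [-1.1, -4.7, 2.6]
gripper_width: 0.29
x12 q -2.223 [(array([352.2, 298.8]), array([0.1072, 0.1254])), (array([277., 257.]), array([0.1128, 0.1226]))]
(np.float64(-2.2230763609073323), np.float64(0.04189198096312252), np.float64(0.05350688281439345)) [-1.35734797 -5.34888404  3.25717908]
```

```bash
python3 -m pendant '[[[0,0,0,0,0,0,0.6],[0,0,0,0,0,0,1],[0,0,0,0,0,0,1],[0,0,0,0,0,0,1],[0,0,0,0,0,0.1,1],[0,0,0,0,0,0.2,1],[0,0,0,0,0.1,0.2,1],[0,0,0,0,0.1,0.05,1],[0,0,0,0,0,0,1]]]'
python3 -c "
from h import *
look2('x13')
look('w13')"
```

```text
time: 9.35
tool_pos: [0.4566, 0.0447, 0.2941]
tool_rot: [-0.001, 0.738, -0.674, 0.001]
contact_force: [-0.2, -0.5, -0.5]
gripper_width: 1.002
x13 q 0.358 [(array([352.2, 298.8]), array([0.1072, 0.1254])), (array([277., 257.]), array([0.1128, 0.1226]))]
w13 t 9.5 q 0.358 r 0.0497 h 0.1678 tippx [162.71428571   0.        ] tip [ 0.1059  0.1125 -0.03  ] F [ 0.1 -0.4 -0.2]
```

View pics/w13.png

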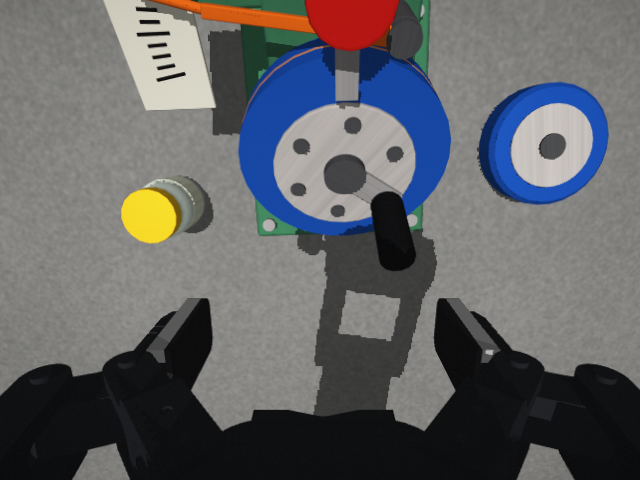

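The wheel stayed put: the pointer pixels are unchanged, the knob is free and the wheel face is clear. Next I'll shut the gripper, tilt the tool onto the spindle axis and hover 60 mm above the stamp.

```bash
python3 -m pendant '[[[0.0067,-0.0552,0,0.1,-0.005,0,0],[0.0067,-0.0552,0,0.1,-0.005,0,0],[0.0067,-0.0552,0,0.1,-0.005,0,0],[0,0,0,0.1,-0.01,-0.01,0],[0,0,0,0,0,0,0],[0,0,0,0,0,0,0],[0,0,0,0,0,0,0],[0,0,0,0,0,0,0]]]'
python3 - <<'E'
from h import *
from scipy.spatial.transform import Rotation as Ro
s=manip.state(); X,Y,N=axes(); w,x,y,z=s["tool_rot"]; print("toolz",Ro.from_quat([x,y,z,w]).as_matrix()[:,2],"-N",-N)
st=.5*(SP+.125*X+.042*N)+.5*np.array([.5852,.0421,.2389]); print(st,"tool rel (spindle axes)",((s["tool_pos"]-st)@np.c_[X,Y,N]).round(4), "N/250mm per mm",(N/250).round(5))
w=grab("wrist","w14"); a=grab("scene","s14"); b=grab("side","d14")
c=lambda d,y,x:cv2.resize(d["frame"][y:y+110,x:x+140],(400,314))
cv2.imwrite("pics/v14.png",np.hstack([c(a,190,255),c(b,170,250)]))
E
```

```text
time: 10.5
tool_pos: [0.5559, 0.0376, 0.2902]
tool_rot: [-0.197, 0.712, -0.652, 0.169]
contact_force: [-0.1, 0.3, 0.2]
gripper_width: 0.002
toolz [ 0.49712446  0.06026908 -0.86558357] -N [ 0.49640432  0.0598561  -0.8660254 ]
[0.58630469 0.04191282 0.23952653] tool rel (spindle axes) [-0.0013 -0.0007  0.0592] N/250mm per mm [-0.00199 -0.00024  0.00346]
```

View pics/v14.png

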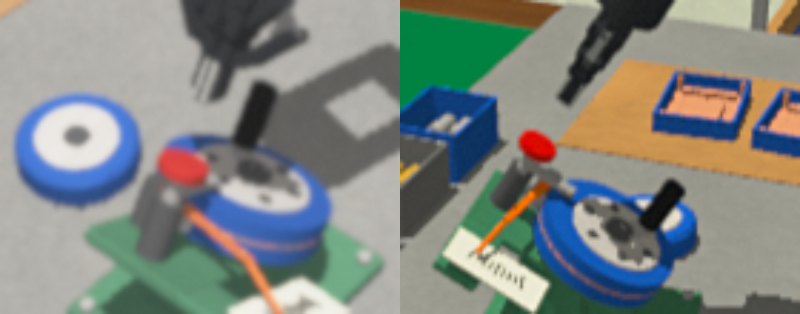

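```bash
python3 -m pendant '[[[0,0,0,0.05,0.006,-0.09,0],[0,0,0,0.04,0.005,-0.068,0],[0,0,0,0.016,0.002,-0.028,0],[0,0,0,0.004,0.0005,-0.007,0],[0,0,0,0.004,0.0005,-0.007,0],[0,0,0,0,0,0,0]]]'
python3 -m pendant '[[[0,0,0,0.004,0.0005,-0.007,0],[0,0,0,0.004,0.0005,-0.007,0],[0,0,0,0,0,0,0]]]'
python3 -m pendant '[[[0,0,0,0.004,0.0005,-0.007,0],[0,0,0,0,0,0,0]]]'
```

```text
time: 11.4
tool_pos: [0.5847, 0.041, 0.2408]
tool_rot: [-0.197, 0.712, -0.652, 0.169]
contact_force: [0.1, 0.1, 0.5]
gripper_width: 0.001
time: 11.78
tool_pos: [0.5869, 0.0412, 0.2371]
tool_rot: [-0.197, 0.712, -0.652, 0.169]
contact_force: [-1.9, -0.5, 3.1]
gripper_width: -0.0
time: 12.02
tool_pos: [0.5879, 0.0413, 0.2352]
tool_rot: [-0.197, 0.712, -0.652, 0.169]
contact_force: [-0.8, -0.2, 3.8]
gripper_width: 0.002
```

```bash
python3 -m pendant '[[[0,0,0,0.004,0.0005,-0.007,0],[0,0,0,0.004,0.0005,-0.007,0],[0,0,0,0,0,0,0]]]'
python3 -m pendant '[[[0,0,0,0.003,0.0003,-0.005,0],[0,0,0,0,0,0,0]]]'
```

```text
time: 12.4
tool_pos: [0.5891, 0.0415, 0.2336]
tool_rot: [-0.196, 0.713, -0.652, 0.169]
contact_force: [-18.3, -1.5, 17.5]
gripper_width: 0.0
time: 12.65
tool_pos: [0.5893, 0.0415, 0.2336]
tool_rot: [-0.196, 0.713, -0.652, 0.168]
contact_force: [-28.4, -2.9, 23.7]
gripper_width: -0.001
```

```bash
python3 -m pendant '[[[0,0,0,0.003,0.0003,-0.005,0],[0,0,0,0,0,0,0]]]'
```

```text
time: 12.9
tool_pos: [0.5895, 0.0415, 0.2335]
tool_rot: [-0.195, 0.713, -0.652, 0.168]
contact_force: [-38.4, -3.9, 31.4]
gripper_width: -0.003
```

```bash
python3 - <<'E'
from h import *
look2("x15")
w=grab("wrist","w15"); X,Y,N=axes(); st=SP+.125*X+.042*N
for n,b in(("scene","s14"),("side","d14")):
    d0=np.load(f"pics/{b}.npz"); d1=np.load(f"pics/x15{n}.npz")
    u=proj(d0,st).astype(int)
    for tag,d in(("before",d0),("now",d1)):
        f=d["frame"].astype(int)[u[1]-15:u[1]+20,u[0]-18:u[0]+18]
        red=np.clip((f[...,2]-f[...,1:2].max(-1)-60)/100,0,1); ys,xs=np.nonzero(red>.4)
        print(n,tag,"bottom",[round(float(red[:,c].nonzero()[0].max()+u[1]-15),1) for c in range(10,28,3) if red[:,c].any()],ys.max()+u[1]-15,xs.min()+u[0]-18,xs.max()+u[0]-18)
    print("8mm shift px",proj(d0,st-.008*N)-proj(d0,st))
f=lambda d,s:cv2.resize(d,None,fx=s,fy=s,interpolation=cv2.INTER_CUBIC)
u=(298,221); A=np.hstack([f(np.load(p)["frame"][195:255,265:325],5) for p in("pics/d14.npz","pics/x15side.npz")]); cv2.imwrite("pics/v15.png",np.vstack([A,np.hstack([f(w["frame"],.5),np.zeros((240,280,3),np.uint8)])]))
E
```

```text
x15 q -0.003 [(array([352.2, 298.8]), array([0.1072, 0.1254])), (array([277., 257.]), array([0.1128, 0.1226]))]
scene before bottom [251.0, 253.0, 254.0, 265.0, 266.0] 253 311 327
scene now bottom [252.0, 255.0, 256.0, 257.0, 264.0, 266.0] 256 310 326
8mm shift px [-1.07338247  2.89982504]
side before bottom [220.0, 224.0, 237.0, 236.0, 225.0] 237 292 304
side now bottom [224.0, 226.0, 237.0, 228.0] 227 290 301
8mm shift px [-1.21253992  1.86562273]
```

View pics/v15.png

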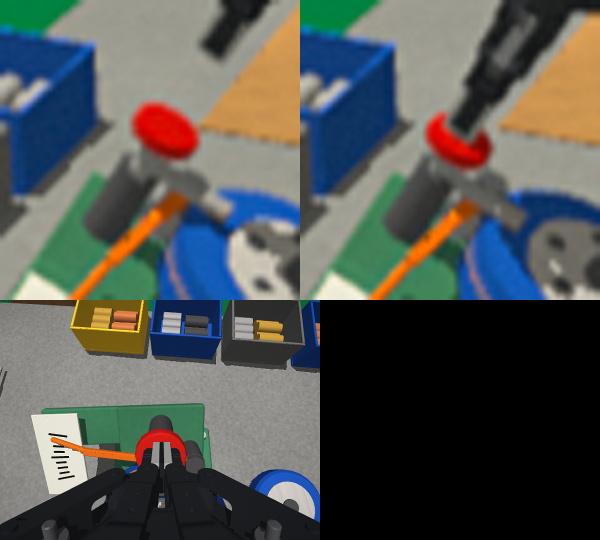

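The button moved about 3 px in both views (8 mm predicts 2.9 and 1.9 px). The force has risen to about 46 N against the stop, and the pointer has not moved. Retracting along the axis.

```bash
python3 -m pendant '[[[0,0,0,-0.01,-0.001,0.018,0],[0,0,0,-0.02,-0.0024,0.035,0],[0,0,0,-0.04,-0.005,0.07,0],[0,0,0,-0.05,-0.006,0.087,0],[0,0,0,-0.05,-0.006,0.087,0],[0,0,0,0,0,0,0],[0,0,0,0,0,0,0],[0,0,0,0,0,0,0],[0,0,0,0,0,0,0]]]'
python3 - <<'E'
from h import *
look2("x16"); X,Y,N=axes(); st=SP+.125*X+.042*N
for n,b in(("scene","s14"),("side","d14")):
    d0=np.load(f"pics/{b}.npz"); d1=np.load(f"pics/x16{n}.npz"); u=proj(d0,st).astype(int)
    for d in(d0,d1):
        f=d["frame"].astype(int)[u[1]-15:u[1]+12,u[0]-18:u[0]+18]; m=(f[...,2]>140)&(f[...,1]<90); ys,xs=np.nonzero(m); print(n,len(xs),xs.mean()+u[0]-18,ys.mean()+u[1]-15)
    # bystanders: whole image change outside the arm/stand
    df=cv2.absdiff(d0["frame"],d1["frame"]).max(2)>60; print("changed px low half",df[300:].sum())
print(manip.state()["contact_force"],manip.state()["time"])
E
```

```text
time: 14.18
tool_pos: [0.5483, 0.0368, 0.3013]
tool_rot: [-0.196, 0.713, -0.652, 0.168]
contact_force: [-0.6, -0.6, -0.2]
gripper_width: 0.003
x16 q -0.002 [(array([352.2, 298.8]), array([0.1072, 0.1254])), (array([277., 257.]), array([0.1128, 0.1226]))]
scene 163 318.47852760736197 248.19018404907973
scene 158 318.3164556962025 248.2278481012658
changed px low half 0
side 93 297.494623655914 220.31182795698925
side 94 297.54255319148933 220.32978723404256
changed px low half 52
[ 0.16896666 -0.16268271 -0.70433692] 14.275
```

The stamp has sprung back, with its centroid within 0.2 px of where it was. The pointer is still at its peak and nothing is being touched, so I'm handing in.

```bash
python3 -c "
from plant import manip
print(manip.job_done())"
```

```text
the job is handed in; nothing more can be done
None
```

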